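# Bolt the hold-down frame and gauge the cover board

### The job

On the sloping checking bed, first slide the barrel bolt fully home into its keeper so that the hold-down frame is locked. Then lift the push gauge out of its stand and hold its sprung foot on the crossed register mark printed on the clamped cover board, centred on the mark, with the gauge square to the sloping board and pressed only gently, so that the foot is about half way in (never bottomed hard). Finish while still holding the gauge there in the gripper, pressing, and leave the tape, knife and glue stick where they are.

Things in the scene. Friction and masses are not known exactly. Their poses are not given: they have to be found in the camera images.
- bed: Grey steel checking bed, fixed. Origin: centre of its underside. Base 260 (x) by 280 (y) by 25 mm; x runs from the level front ledge (robot's side, top 25 mm up, carries the bolt) to the high rear. From x = -70 to 130 mm the bed rises at 20 degrees from 35 to 108 mm; on it a white board under an aluminium frame (bars 8 mm proud, window 164 by 200 mm). Yaw within 20 degrees of world x.
- mark (a point): Centre of the printed register mark on the board: black ring 24 mm across with a 40 mm cross. At x = 48, y = -40, z = 73 mm in the bed's frame. Its z is the board's outward normal (20 degrees off vertical, towards the bed's front, -x), x points up the slope, y is the bed's y. The frame's nearest bar is 60 mm away in y.
- bolt (a joint): Travel of the barrel bolt along the bed's +y, in m: 0 = drawn, 0.040 = fully home (end stop), its nose then 13 mm inside the keeper block (top 51 mm up, bed y = 47 to 77 mm). 2 to 3 N of friction; stays where it is left. Its two guides (tops 45 mm up) stand at bed y = -84 and +15 mm.
- bolt_knob (a point): Top centre of the bolt's upright round steel knob, 14 mm in diameter. Its top is 90 mm above the table; below 43 mm is the bolt rod (12 mm thick), so 47 mm of knob is free to pinch or push. Moves with the bolt: at joint value q it is at x = -103, y = -45 + q (mm) in the bed's frame.
- gauge: Push gauge, loose, about 0.17 kg, upright in its stand: round black barrel 26 mm in diameter, white dial on top. Origin: contact face of its foot when out; z up the barrel, top at z = 104 mm. A 38 mm collar (z = 44 to 50 mm) rests on the stand; grip the plain barrel at z = 54 to 104 mm. Below z = 20 mm a sprung rubber foot, 12 mm in diameter, sticks out.
- gauge_tip (a point): Centre of the contact face of the gauge's sprung foot; moves with the foot, z along the gauge's axis towards its top.
- gauge_foot (a joint): How far the sprung foot is pushed into the gauge, in m: 0 = out, 0.012 = bottomed; half way is 0.006. The spring needs about 1 N to start and 0.35 N more for each mm: about 3.2 N half way, 5.3 N at the bottom.
- stand: Gauge stand, fixed grey plastic block 75 by 75 mm, 55 mm high, with a 30 mm through hole in its middle. Origin: centre of its underside. The gauge's collar rests on its top, the foot hangs 11 mm above the table; pull the gauge straight up by at least 50 mm to clear. Stands to the left or right of the bed.
- tape: Roll of white tape lying flat, 96 mm outside, 76 mm inside, 25 mm high; origin at its underside. Bystander, across the bed from the stand.
- knife: Green utility knife with the blade in, lying flat, about 160 by 26 by 16 mm; origin at its underside. Bystander.
- glue: Upright glue stick, 34 mm in diameter, 95 mm high; origin at its underside. Bystander.
Things that resemble listed ones, but are neither listed nor needed, are in the scene too. Of the things that look like the gauge, the smallest one is meant.

How it is judged:
By the outcome, as a careful person would: the job done as asked, in the order asked, and still so for the second after the job is handed in, while the arm keeps its last pose, push and grip.
It also fails if it takes over 51 s, if anything falls off the work surface, if the arm or the gripper's body presses on something with over 40 N, if the wrist force passes 120 N, or if a joint passes its speed limit or range.

### The arm

A 6-joint arm with a two-finger parallel gripper is mounted at the origin on the work surface. World frame = base frame: x ahead of the robot, y to its left, z up, the work surface at z = 0. Lengths are in m, angles in degrees, forces in N, time in s.
With the tool pointing down it reaches from about 0.35 to 0.925 m from the base axis. Payload 6.4 kg.
Tool frame: the origin (TCP) lies at the very end of the fingers, on their centre line; the grasp point (between the pads) lies 19 mm behind it; z points along the fingers, y is the line along which they close (so a half turn about z gives the same grasp; the last joint's range is limited). The gripper opens to 85 mm and grips with 20 to 120 N. Pads are 22 mm wide; open, the fingers measure 114 mm over their backs; the gripper's body (76 mm by 85 mm) begins 54 mm behind the grasp point. The pads swing forward as they close: fully open they stand 13 mm farther back than shut.
Start: joints at [56.946, 14.043, 89.255, -0, 76.702, -9.975], TCP at [0.255, 0.598, 0.231] pointing down, gripper open.
Joint ranges: [-179.41, 179.41], [-58.25, 129.5], [7.25, 145.43], [-54.29, 234.29], [11.92, 165.04], [-157.13, 157.13]. Speed limits (degrees/s): [147.25, 147.25, 180, 180, 180, 180].

### API

Orientations are given as a 3x3 rotation matrix whose columns are the frame's x, y, z axes.
In Python, from rig import arm gives the robot as it stands. The module is installed in compiled form; this text tells all that it offers.
- The arm moves only by the tool step_arm, never from a script. Its argument "plan" is a list of rows, each a list of 7 numbers: the opening, from -1 (shut) to 1 (fully open), then the shift along the tool's x, y, z as a fraction of full scale, then the turn, a rotation vector about the tool's x, y, z as a fraction of full scale. In form: [[hand, dx, dy, dz, wx, wy, wz], ...]. A call has 1 to 20 rows; each row shifts and turns the commanded pose from where the row before left it, along the tool's axes as they then stand; what a row does not reach is not made up. Full scale, the value 1, is 30 mm for a shift and 4 degrees for a turn. A row lasts 1/8 s, in which the tool goes at most 62.5 mm and 10.7 degrees, less where a joint would pass 70% of its speed; a pose out of reach is approached as far as the arm can. A call with a number of a shift or a turn outside -1 to 1 is refused whole. A call with a gripper value outside its range is refused whole. The fingers move at their own pace and stop on an object; "force" is the grip in N (left out, the last holds). Time passes only in rows, so rows that do not move let the fingers close. It gives the time, the measured TCP pose, the force, the opening and the grip force at its end, in the units of the state.
- arm.get_obs(): the state, without advancing time (a new reading comes with each control period).
- arm.capture(name): name is "side" or "top" or "wrist"; returns (picture, depth): 400x640x3 uint8, red, green, blue; 400x640 float32, m along the optical axis (not along the pixel's ray), 0 where there is no reading.
- arm.camera_params(name): a dict with "fx", "fy", "cx", "cy" (pixels), "eye" and "orientation" of the camera in the world. Camera axes: x right, y down, z forward; pixel columns grow to the right and rows downward; lengths in m; the calibration is good to about 2 mm. The wrist camera is an equidistant fisheye: a pixel r from the principal point sees the ray r / f radians off the axis. A picture is of the moment at which its call begins: read the wrist's pose just before it. camera_params takes no time and is no camera call; for the wrist camera it gives the pose at the moment of the call.
- arm.hand_in(): hands the job in; it is judged then, once.
The state is a dict: "clock": time; "joint_positions": joint angles; "qd": joint speeds; "effort": joint torques, N m; "tool_pos": TCP position; "ee_rot": TCP orientation; "contact_force": force on the tool from outside, world axes, zero at the start; "ft_torque": the same for the moment, N m; "width": opening from 0.0 (shut) to 1.0 (fully open); "grasp_force": force on a finger pad.
Only numpy, scipy, OpenCV 4.12 (cv2) and the standard library are available. Lean on these libraries where they do the work, as an engineer would, in place of code of your own. Each camera call takes 0.05 s, during which the arm holds its last target. There are 200 camera calls.

## Working session

There is one attempt and no reset: what is moved stays moved. The work goes in short steps, Python scripts to look and compute and a tool call to move; the robot and the scene stay as the last step left them, time stands still between calls to the robot, and variables do not carry over. Pictures are saved under pics/ and viewed, at most 10 in all, crops included, and the job is handed in when it is done.

Besides the shell and the picture viewer there is one more tool, called after "Call:" by a JSON object that holds its "api" and its "payload". step_arm: Moves the arm, as the interface text tells. Its arguments: {"type":"object","properties":{"plan":{"type":"array"},"force":{"type":"number"}},"required":["plan"]}

```bash
mkdir -p pics; python3 - <<'E'
from rig import arm
import cv2,numpy as np
for n in("side","top"):
    p,d=arm.capture(n); np.savez(f"{n}0.npz",p=p,d=d); cv2.imwrite(f"pics/{n}0.png",p[:,:,::-1])
    print(n,arm.camera_params(n), d.min(),d.max())
o=arm.get_obs();print(o)
E
```

```text
side {'fx': 387.379616159808, 'fy': 387.379616159808, 'cx': 313.3746476601654, 'cy': 202.9263520303365, 'eye': array([ 0.29915179, -0.93400451,  0.73996635]), 'orientation': array([[ 0.98018317, -0.1144854 ,  0.1616603 ],
       [-0.19808249, -0.55792411,  0.80590571],
       [-0.00207025, -0.82195728, -0.56954538]])} 0.0 3.5674324
top {'fx': 490.9540837969973, 'fy': 490.9540837969973, 'cx': 320.67862323189144, 'cy': 195.12390098504466, 'eye': array([ 0.28975392, -0.0014089 ,  1.30686966]), 'orientation': array([[-0.02480706, -0.98345842,  0.17942729],
       [-0.99961152,  0.02212123, -0.01695462],
       [ 0.01270502, -0.17977818, -0.98362513]])} 0.0 2.2886589
{'clock': 0.1, 'joint_positions': array([ 5.69461317e+01,  1.40797141e+01,  8.93168608e+01, -5.07930292e-05,
        7.67033151e+01, -9.97514228e+00]), 'qd': array([-0.0034969 , -0.12240376, -0.08547783,  0.06192413, -0.04974751,
       -0.04293004]), 'effort': array([ 7.69009548e-04, -4.30668890e+01, -3.27131617e+01, -5.29155659e-05,
        2.80058484e-03, -2.42643665e-05]), 'tool_pos': array([0.25451552, 0.59755725, 0.23030503]), 'ee_rot': array([[-9.19967046e-01,  3.91994555e-01, -9.50179644e-04],
       [ 3.91995590e-01,  9.19965934e-01, -1.46172286e-03],
       [ 3.01145504e-04, -1.71720309e-03, -9.99998480e-01]]), 'contact_force': array([-0.36818284, -0.08591223,  0.85516657]), 'ft_torque': array([-0.03611048,  0.06139154,  0.03498015]), 'grasp_force': 0.0, 'width': 1.0045851363018972}
```

View pics/top0.png

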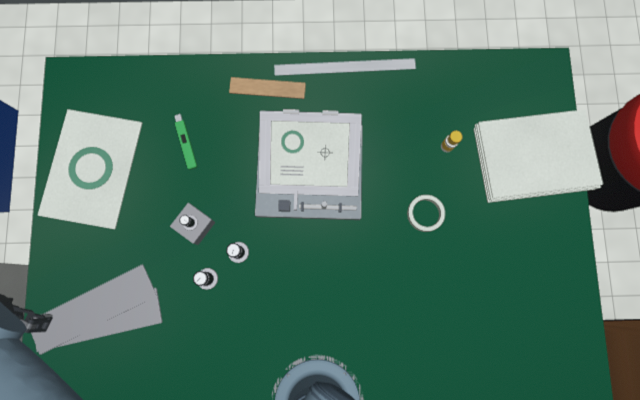

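View pics/side0.png

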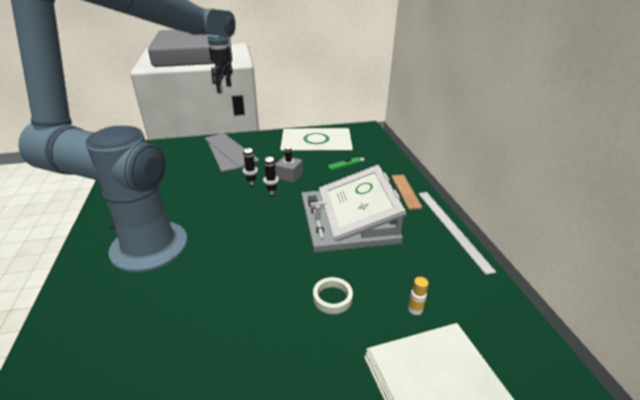

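The top view shows the bed at (310,165), with the mark at about (325,153) and the knob at (324,204). There are three gauge-like objects: one in the square stand at (188,222), and two standing on discs at (236,252) and (205,279). The text puts the gauge in the stand, and it also looks smallest. I'll confirm that in an enlarged crop.

```bash
cat > h.py <<'E'
import numpy as np,cv2
from rig import arm
def ray(n,u,v,c=None):
    c=c or arm.camera_params(n)
    x=np.array([(u-c['cx'])/c['fx'],(v-c['cy'])/c['fy']])
    if n=='wrist':
        r=np.hypot(*x); d=np.r_[x*np.sin(r)/max(r,1e-9),np.cos(r)]
    else: d=np.r_[x,1.]
    return c['eye'],c['orientation']@(d/np.linalg.norm(d))
def plane(n,u,v,z,c=None):
    e,d=ray(n,u,v,c); return e+d*(z-e[2])/d[2]
def cross(*rs):
    A=sum(np.eye(3)-np.outer(d,d) for e,d in rs); b=sum((np.eye(3)-np.outer(d,d))@e for e,d in rs)
    p=np.linalg.solve(A,b); return p,[np.linalg.norm(np.cross(p-e,d))for e,d in rs]
def proj(n,p,c=None):
    c=c or arm.camera_params(n); q=c['orientation'].T@(np.asarray(p)-c['eye'])
    if n=='wrist':
        r=np.hypot(q[0],q[1]);t=np.arctan2(r,q[2]); q=np.array([q[0]/r*t,q[1]/r*t,1])
    return np.array([c['cx']+c['fx']*q[0]/q[2],c['cy']+c['fy']*q[1]/q[2]])
E
python3 - <<'E'
import cv2,numpy as np
t=np.load('top0.npz')['p'][:,:,::-1];s=np.load('side0.npz')['p'][:,:,::-1]
a=cv2.resize(t[195:295,160:260],(400,300),interpolation=2)
a=cv2.resize(t[200:290,165:255],(400,400),interpolation=2)
b=cv2.resize(s[140:200,235:315],(400,300),interpolation=2)
b=np.vstack([b,np.zeros((100,400,3),np.uint8)])
cv2.imwrite('pics/c1.png',np.hstack([a,b]))
a=cv2.resize(t[105:225,250:370],(600,600),interpolation=2)
cv2.imwrite('pics/c2.png',a)
E
```

```text
(no output)
```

View pics/c1.png

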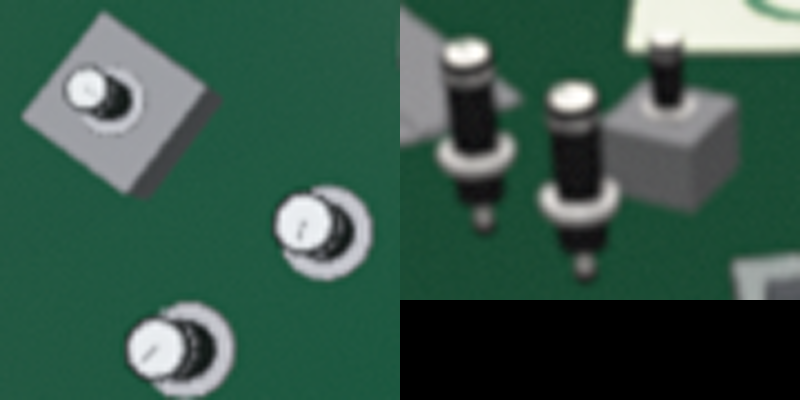

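View pics/c2.png

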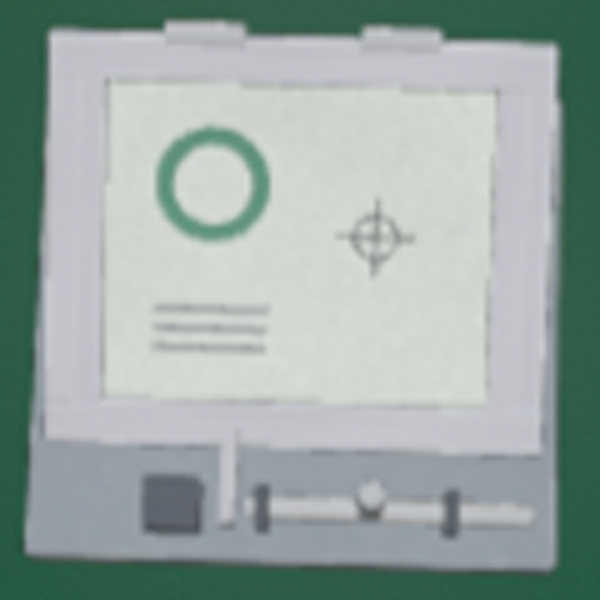

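The crop shows the gauge in the stand is clearly slimmer and shorter than the two decoys, whose white collars stand above the table at top-view (236,252) and (205,279). So I'll use the one in the stand. In the second crop the mark is at top pixel (325,152.6), the knob at (324,203.6), and the keeper at (284,205), to the left at bed +y.

```bash
python3 - <<'E'
from h import *
f=lambda u,v:(u/5+250,v/5+105)
P=lambda uv,z:plane('top',*uv,z)
L=P(f(27,555),.025);R=P(f(553,570),.025)
y=(L-R)/np.linalg.norm(L-R);print('ledge',L,R,np.linalg.norm(L-R),'yaw',np.degrees(np.arctan2(-y[0],y[1])))
yaw=np.arctan2(-y[0],y[1]);Rz=np.array([[np.cos(yaw),-np.sin(yaw)],[np.sin(yaw),np.cos(yaw)]])
o=(L+R)[:2]/2+Rz@[.13,0]
K=P(f(370,493),.09);M=P(f(375,238),.073)
print('orig ledge',o,'knob',K,'->',K[:2]-Rz@[-.103,-.045],'mark',M,'->',M[:2]-Rz@[.048,-.04])
# gauge top
t=np.load('top0.npz');s=np.load('side0.npz')
G=P((165+88*.225,200+88*.225),.148);print('gauge top',G)
print('side proj of K,M,G',proj('side',K),proj('side',M),proj('side',G))
# stand top corners from crop
for a in((103,12),(218,92),(130,192),(22,117)):print(P((165+a[0]*.225,200+a[1]*.225),.055))
E
```

```text
ledge [0.47165991 0.14950057 0.025     ] [ 0.45731375 -0.12704541  0.025     ] 0.2769178418450417 yaw -2.969625880894237
orig ledge [0.59431226 0.00449272] knob [ 0.48990152 -0.03018926  0.09      ] -> [0.5950945  0.00941424] mark [ 0.62678248 -0.03667985  0.073     ] -> [0.5809192  0.00575315]
gauge top [0.44896879 0.3020005  0.148     ]
side proj of K,M,G [316.55943109 205.72043604] [361.88946548 206.30082092] [285.76321596 140.09468752]
[0.5059556 0.3187863 0.055    ]
[0.45769504 0.25166798 0.055     ]
[0.4013085  0.30096824 0.055     ]
[0.44582878 0.36369832 0.055     ]
```

```bash
python3 - <<'E'
from h import *
o=arm.get_obs();c=arm.camera_params('wrist');R=o['ee_rot']
print(c['fx'],c['cx'],c['cy'],'eye in tool',R.T@(c['eye']-o['tool_pos']),'\n',R.T@c['orientation'])
P=lambda a,z:plane('top',165+a[0]*.225,200+a[1]*.225,z)
print('gauge',P((88,88),.115),'decoy tops',P((305,222),.15),P((155,350),.15))
T=np.array([.44,.20,.36]);d=R.T@(T-o['tool_pos']);print('shift tool mm',d*1e3)
E
```

```text
309.70691628693146 321.5982338909356 201.6669362664986 eye in tool [ 0.08190002  0.00076739 -0.14221893] 
 [[-5.63828802e-04 -9.48174981e-01 -3.17748150e-01]
 [ 9.99999755e-01 -6.66520196e-04  2.14475237e-04]
 [-4.15145613e-04 -3.17747952e-01  9.48175125e-01]]
gauge [0.45350259 0.3106404  0.115     ] decoy tops [0.3748563  0.18577104 0.15      ] [0.31023906 0.26328469 0.15      ]
shift tool mm [-326.44124233 -293.2529331  -129.28989689]
```

Call:
{"api": "step_arm", "payload": {"plan": [[1,0,0,-0.86,0,0,-1],[1,0,0,-0.86,0,0,-1],[1,0,0,-0.86,0,0,-1],[1,0,0,-0.86,0,0,-1],[1,0,0,-0.86,0,0,-1],[0.2,-0.53,-1,0,0,0,0],[0.2,-0.53,-1,0,0,0,0],[0.2,-0.53,-1,0,0,0,0],[0.2,-0.53,-1,0,0,0,0],[0.2,-0.53,-1,0,0,0,0],[0.2,-0.53,-1,0,0,0,0],[0.2,-0.53,-1,0,0,0,0],[0.2,-0.53,-1,0,0,0,0],[0.2,-0.53,-1,0,0,0,0],[0.2,-0.53,-1,0,0,0,0],[0.2,0,0,0,0,0,0]]}}

```text
clock: 2.1
tool_pos: [0.398, 0.2885, 0.3599]
ee_rot: [[-0.998, 0.057, -0.001], [0.057, 0.998, -0.0], [0.001, -0.0, -1.0]]
contact_force: [-0.3, 1.5, 0.0]
width: 0.601
grasp_force: 0.0
```

```bash
python3 - <<'E'
from h import *
import pickle
o=arm.get_obs();c=arm.camera_params('wrist');p,d=arm.capture('wrist')
pickle.dump((o,c,p,d),open('w1.pkl','wb'));cv2.imwrite('pics/w1.png',p[:,:,::-1]);print(o['clock'],o['tool_pos'],o['ee_rot'],o['contact_force'])
E
```

```text
2.1 [0.39798408 0.28850153 0.35987775] [[-9.98378403e-01  5.69230277e-02 -5.77011077e-04]
 [ 5.69232218e-02  9.98378506e-01 -3.25704863e-04]
 [ 5.57535350e-04 -3.58022030e-04 -9.99999780e-01]] [-0.31992631  1.48302389  0.04659342]
```

View pics/w1.png

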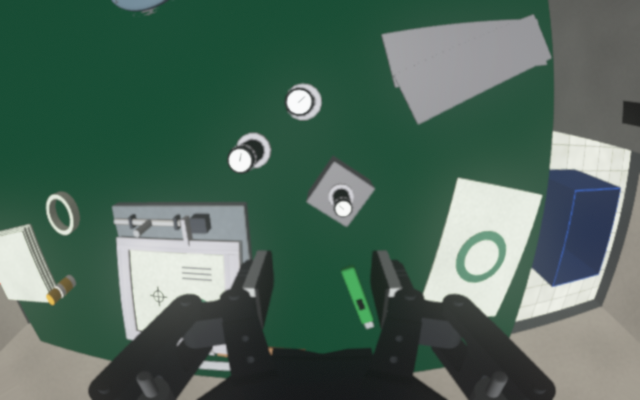

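The wrist view shows the gauge's dial at (343,209) in the stand, the decoys at (240,158) and (299,101), the mark at (158,296), the knob at about (137,232), and the keeper at (201,223).

```bash
cat >> h.py <<'E'
def blob(p,u,v,r,thr=170,dark=False):
    g=cv2.cvtColor(p,cv2.COLOR_RGB2GRAY)[v-r:v+r+1,u-r:u+r+1]
    m=((g<thr) if dark else (g>thr)).astype(np.uint8)
    n,l,s,c=cv2.connectedComponentsWithStats(m)
    i=1+np.argmin(np.hypot(*(c[1:]-r).T)+1000*(s[1:,4]<4)); return c[i]+[u-r,v-r],s[i]
E
python3 - <<'E'
from h import *
import pickle
o,c,p,d=pickle.load(open('w1.pkl','rb'));t=np.load('top0.npz');s=np.load('side0.npz')
w,sw=blob(p,343,209,13,200);tp,st=blob(t['p'],185,220,9,200);sd,ss=blob(s['p'],288,149,6,200)
print(w,sw,tp,st,sd,ss)
rs=[ray('wrist',*w,c),ray('top',*tp),ray('side',*sd)]
print(cross(*rs));print(cross(*rs[:2]))
# stand top grey quad from the wrist
hsv=cv2.cvtColor(p,cv2.COLOR_RGB2HSV)
m=((hsv[...,1]<60)).astype(np.uint8);m[:,:300]=0;m[:,380:]=0;m[:150]=0;m[232:]=0
ct=max(cv2.findContours(m,0,2)[0],key=cv2.contourArea);q=cv2.approxPolyDP(ct,6,True)[:,0];print(q)
for a in q:print(plane('wrist',*a,.055,c))
g=cv2.cvtColor(p,cv2.COLOR_RGB2GRAY);
print('mark wrist',plane('wrist',158,296,.073,c))
E
```

```text
[342.9112426  208.47928994] [  6   6  15  14 169] [183.95744681 219.57446809] [ 5  5  7  8 47] [288.03846154 145.53846154] [ 0  0 13  7 78]
(array([0.45539575, 0.31275745, 0.12026711]), [np.float64(0.0012681173074660628), np.float64(0.0024005932265733923), np.float64(0.0022131089502117228)])
(array([0.45471251, 0.31300314, 0.11838709]), [np.float64(0.001545793713289301), np.float64(0.0015457937132893143)])
[[332 157]
 [306 201]
 [347 226]
 [374 187]]
[0.39808537 0.30452258 0.055     ]
[0.46355284 0.26172292 0.055     ]
[0.50851214 0.32288406 0.055     ]
[0.44716924 0.36592897 0.055     ]
mark wrist [ 0.63037882 -0.0346863   0.073     ]
```

Call:
{"api": "step_arm", "payload": {"plan": [[0.2,0,-1,0,0,0,0],[0,0,-1,0,0,0,0],[0,0,-1,-0.1,0,0,0],[-0.5,0,-1,-0.1,0,0,0],[-1,0,-1,0,0,0,0],[-1,0,-1,0,0,0,0],[-1,0,-1,0,0,0,0],[-1,0,-1,0,0,0,0],[-1,0,-1,0,0,0,0],[-1,0,-1,0,0,0,0],[-1,0,0,0,0,0,0]]}}

```text
clock: 3.52
tool_pos: [0.3814, -0.01, 0.3661]
ee_rot: [[-0.998, 0.056, -0.0], [0.056, 0.998, 0.0], [0.0, 0.0, -1.0]]
contact_force: [0.3, 0.6, -0.2]
width: -0.003
grasp_force: 0.0
```

```bash
python3 - <<'E'
from h import *
import pickle
o=arm.get_obs();c=arm.camera_params('wrist');p,d=arm.capture('wrist')
pickle.dump((o,c,p,d),open('w2.pkl','wb'));cv2.imwrite('pics/w2.png',cv2.resize(p[100:400,120:520,::-1],(800,600),interpolation=2));print(o['clock'],o['tool_pos'],o['contact_force'])
E
```

```text
3.525 [ 0.38135646 -0.00999743  0.3660965 ] [ 0.28955152  0.57579459 -0.15346549]
```

View pics/w2.png

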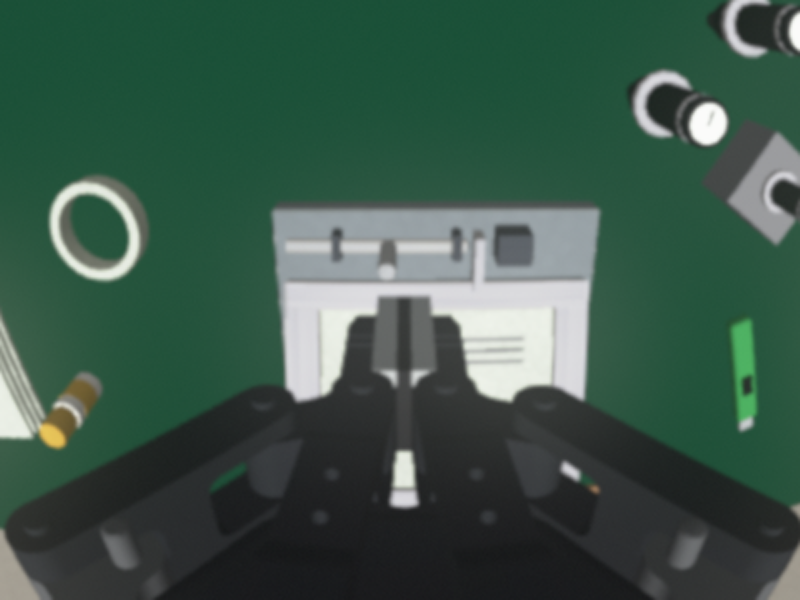

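The fingers are shut. In the wrist view the knob top is at about (388,271) in the crop, which is full-image (314,235.5). The keeper is at (513,243), and the bolt rod between the guides is clear.

```bash
python3 - <<'E'
from h import *
import pickle
o,c,p,d=pickle.load(open('w2.pkl','rb'));o1,c1,p1,d1=pickle.load(open('w1.pkl','rb'))
r=ray('wrist',314,235.5,c);print('knob',cross(r,ray('top',324,203.6)),plane('wrist',314,235.5,.09,c))
a=plane('wrist',256.5,104.7+100,.025,c);b=plane('wrist',420,104.7+100,.025,c);print('ledge front',a,b)
y=b-a;yaw=np.arctan2(-y[0],y[1]);print('yaw',np.degrees(yaw))
print('mark',cross(ray('wrist',158,296,c1),ray('top',325,152.6)),cross(ray('wrist',158,296,c1),ray('top',325,152.6),ray('side',363,206.5)))
# depth at knob, mark, gauge
for n,dd,u,v,cc in(('wrist',d,314,236,c),('wrist',d1,158,296,c1),('top',np.load('top0.npz')['d'],325,153,None),('top',np.load('top0.npz')['d'],324,203,None)):
    e,q=ray(n,u,v,cc);C=(cc or arm.camera_params(n))['orientation'];z=dd[v,u];print(n,e+q*z/(q@C[:,2]))
R=o['ee_rot']
for z in(0,):
  k=plane('wrist',314,235.5,.09,c);print('knob in tool mm',1e3*R.T@(k-o['tool_pos']))
E
```

```text
knob (array([ 0.48903666, -0.02812862,  0.09636535]), [np.float64(0.0019186867184345512), np.float64(0.001918686718434526)]) [ 0.49213834 -0.02655003  0.09      ]
ledge front [ 0.46080315 -0.12271623  0.025     ] [0.47655837 0.15420601 0.025     ]
yaw -3.256278357240437
mark (array([ 0.62866162, -0.03566735,  0.07264474]), [np.float64(0.0020067402171443953), np.float64(0.002006740217144329)]) (array([ 0.62963235, -0.03620846,  0.07148462]), [np.float64(0.0017380478347140944), np.float64(0.0024093719896826084), np.float64(0.0008237070763156445)])
wrist [ 0.49368156 -0.02668599  0.08842872]
wrist [ 0.63011726 -0.03441232  0.07335773]
top [ 0.62459324 -0.03653436  0.07710243]
top [ 0.49156227 -0.03024809  0.08919454]
knob in tool mm [-111.62525279  -10.48862304  276.05376721]
```

Call:
{"api": "step_arm", "payload": {"plan": [[-1,-0.93,-0.43,0.93,0,0,0],[-1,-0.93,-0.43,0.93,0,0,0],[-1,-0.93,-0.43,0.93,0,0,0],[-1,-0.93,-0.43,0.93,0,0,0],[-1,0,0,0.93,0,0,0],[-1,0,0,0.93,0,0,0],[-1,0,0,0.93,0,0,0],[-1,0,0,0.93,0,0,0],[-1,0,0,0.93,0,0,0],[-1,0,0,0.93,0,0,0],[-1,0,0,0.8,0,0,0],[-1,0,0,0,0,0,0]]}}

```text
clock: 5.08
tool_pos: [0.4887, -0.0651, 0.0614]
ee_rot: [[-0.999, 0.052, -0.004], [0.052, 0.999, 0.002], [0.004, 0.002, -1.0]]
contact_force: [-0.6, -0.3, 0.7]
width: 0.001
grasp_force: 0.0
```

```bash
python3 - <<'E'
from h import *
import pickle
o=arm.get_obs();c=arm.camera_params('wrist');p,d=arm.capture('wrist')
pickle.dump((o,c,p,d),open('w3.pkl','wb'));cv2.imwrite('pics/w3.png',p[150:400,120:520,::-1]);print(o['clock'],o['tool_pos'],o['contact_force'])
print(o['ee_rot'].T@(np.array([.491,-.028,.09])-o['tool_pos']))
E
```

```text
5.075 [ 0.48866943 -0.06506939  0.06142971] [-0.57286917 -0.31549146  0.71153771]
[-0.00028276  0.0371907  -0.02850621]
```

View pics/w3.png

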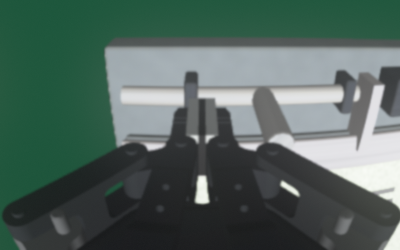

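The shut fingers stand beside the knob, on its bed -y side and in line with it, so I'll push +y. Contact should come after about 15 mm, and home after about 56 mm.

Call:
{"api": "step_arm", "payload": {"plan": [[-1,0,0.3,0,0,0,0],[-1,0,0.3,0,0,0,0],[-1,0,0.3,0,0,0,0],[-1,0,0.3,0,0,0,0],[-1,0,0.3,0,0,0,0],[-1,0,0.1,0,0,0,0],[-1,0,0,0,0,0,0]]}}

```text
clock: 6.0
tool_pos: [0.4921, -0.0187, 0.0629]
ee_rot: [[-0.999, 0.054, -0.001], [0.054, 0.999, 0.001], [0.001, 0.001, -1.0]]
contact_force: [0.4, 0.7, 0.1]
width: -0.001
grasp_force: 0.0
```

Call:
{"api": "step_arm", "payload": {"plan": [[-1,0,0.1,0,0,0,0],[-1,0,0.1,0,0,0,0],[-1,0,0.1,0,0,0,0]]}}

```text
clock: 6.38
tool_pos: [0.4925, -0.0126, 0.063]
ee_rot: [[-0.999, 0.051, -0.002], [0.051, 0.999, -0.006], [0.001, -0.006, -1.0]]
contact_force: [-3.3, -21.7, -1.4]
width: -0.005
grasp_force: 10.9
```

Call:
{"api": "step_arm", "payload": {"plan": [[-1,0,0.07,0,0,0,0],[-1,0,0.07,0,0,0,0]]}}

```text
clock: 6.62
tool_pos: [0.4926, -0.0122, 0.0632]
ee_rot: [[-0.999, 0.05, -0.003], [0.05, 0.999, -0.014], [0.002, -0.014, -1.0]]
contact_force: [-7.2, -37.1, -2.3]
width: -0.001
grasp_force: 19.0
```

The push stopped hard at 37 N. I'll back off, rise, and check the bolt position.

Call:
{"api": "step_arm", "payload": {"plan": [[-1,0,-0.3,0,0,0,0],[-1,0,-0.5,0,0,0,0],[-1,0.2,-0.4,-1,0,0,0],[-1,0.9,0.3,-1,0,0,0],[-0.5,0.9,0.5,-1,0,0,0],[0,0.9,1,-1,0,0,0],[0.2,0.9,1,-1,0,0,0],[0.2,0,1,-1,0,0,0],[0.2,0,1,-1,0,0,0],[0.2,0,0,0,0,0,0]]}}

```text
clock: 7.88
tool_pos: [0.3863, 0.1091, 0.2757]
ee_rot: [[-0.999, 0.05, 0.005], [0.05, 0.999, 0.001], [-0.005, 0.001, -1.0]]
contact_force: [-0.2, 0.5, -0.3]
width: 0.599
grasp_force: 0.0
```

```bash
python3 - <<'E'
from h import *
import pickle
o=arm.get_obs();c=arm.camera_params('wrist');p,d=arm.capture('wrist');t,td=arm.capture('top')
pickle.dump((o,c,p,d,t),open('w4.pkl','wb'));print(o['clock'],o['tool_pos'],o['contact_force'],proj('wrist',[.491,.01,.09],c),proj('wrist',[.63,-.036,.073],c))
a=cv2.resize(p[130:280,60:460,::-1],(800,300),interpolation=2);b=cv2.resize(t[140:220,250:370,::-1],(450,300),interpolation=2)
cv2.imwrite('pics/w4.png',np.vstack([a,np.hstack([b,np.zeros((300,350,3),np.uint8)])]))
E
```

```text
7.875 [0.38625914 0.10911754 0.27571961] [-0.20771213  0.48501175 -0.32073422] [245.38560433 262.89512009] [234.66168132 334.55500922]
```

View pics/w4.png

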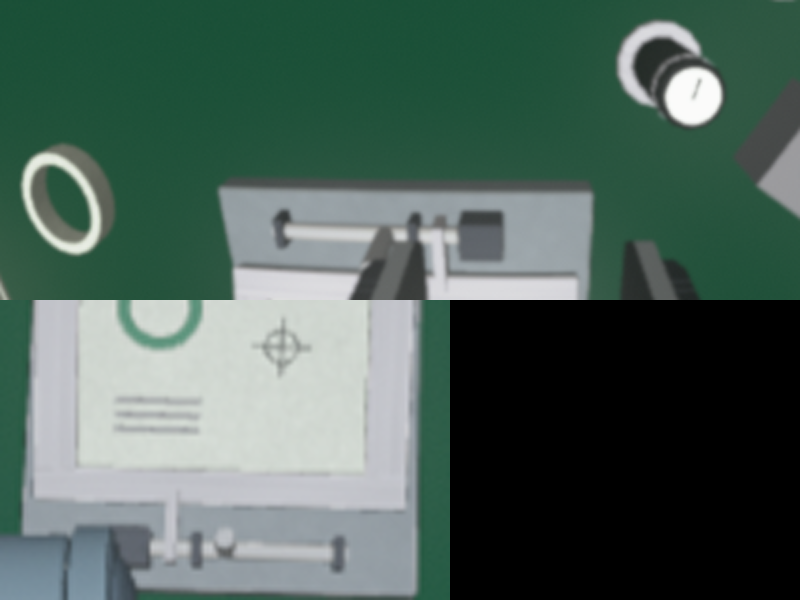

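The rod now passes through the frame tongue into the keeper in both views. I'll check the knob's displacement from its top-view pixel (310.3,202.4), and refine the mark.

```bash
python3 - <<'E'
from h import *
print(plane('top',310.3,202.4,.09)-plane('top',324,203.6,.09))
print('knob-mark',plane('top',325.2,152.5,.073))
o=arm.get_obs();R=o['ee_rot'];print(1e3*R.T@(np.array([.4545,.3130,.072])-o['tool_pos']))
E
```

```text
[0.00383601 0.03433669 0.        ]
knob-mark [ 0.62703951 -0.03720622  0.073     ]
[-58.85436393 208.69546926 200.39351065]
```

```bash
python3 - <<'E'
from h import *
import pickle
t0=np.load('top0.npz')['p'];t1=pickle.load(open('w4.pkl','rb'))[4]
k=8;up=lambda a:cv2.resize(a,None,fx=k,fy=k,interpolation=cv2.INTER_CUBIC)
for w in((320,199,329,209),(319,198,330,211)):
    T=up(t0[w[1]:w[3],w[0]:w[2]]);S=up(t1[190:220,300:345])
    m=cv2.matchTemplate(S,T,cv2.TM_CCOEFF_NORMED);_,mx,_,l=cv2.minMaxLoc(m)
    u=300+l[0]/k-w[0];v=190+l[1]/k-w[1];print(mx,u,v,plane('top',324+u,203.6+v,.09)-plane('top',324,203.6,.09))
vis=np.hstack([cv2.resize(t0[192:218,295:365,::-1],(390,145),interpolation=2),cv2.resize(t1[192:218,295:365,::-1],(390,145),interpolation=2)])
cv2.imwrite('pics/k.png',vis)
E
```

```text
0.9654155373573303 -14.0 -0.5 [0.00207102 0.0351273  0.        ]
0.9603844881057739 -14.0 -0.5 [0.00207102 0.0351273  0.        ]
```

View pics/k.png

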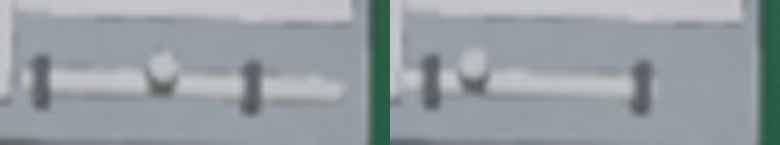

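The knob moved about 36 mm. Relative to the guides (pixels 431 and 642 after the push), it now sits at bed y ≈ -5 mm, so q ≈ 40 mm, fully home; it started at about 3 mm. Next is the gauge.

Call:
{"api": "step_arm", "payload": {"plan": [[0.2,-0.28,1,0,0,0,0],[0.2,-0.28,1,0,0,0,0],[0.2,-0.28,1,0,0,0,0],[0.2,-0.28,1,0,0,0,0],[0.2,-0.28,1,0,0,0,0],[0.2,-0.28,1,0,0,0,0],[0.2,-0.28,0.97,0,0,0,0],[0.2,0,0,0.9,0,0,0],[0.2,0,0,0.9,0,0,0],[0.2,0,0,0,0,0,0]]}}

```text
clock: 9.22
tool_pos: [0.4534, 0.3115, 0.215]
ee_rot: [[-0.998, 0.055, -0.008], [0.055, 0.998, -0.003], [0.008, -0.004, -1.0]]
contact_force: [-0.3, 0.7, 0.6]
width: 0.601
grasp_force: 0.0
```

```bash
python3 - <<'E'
from h import *
import pickle
o=arm.get_obs();c=arm.camera_params('wrist');p,d=arm.capture('wrist')
pickle.dump((o,c,p,d),open('w5.pkl','wb'));q=proj('wrist',[.4545,.313,.117],c);print(o['clock'],o['tool_pos'],q)
b,s=blob(p,int(q[0]),int(q[1]),40,190);print(b,s,plane('wrist',*b,.116,c))
o1,c1,p1,_=pickle.load(open('w1.pkl','rb'));w,_=blob(p1,343,209,13,200)
g=cross(ray('wrist',*b,c),ray('wrist',*w,c1));print(g);print(1e3*o['ee_rot'].T@(np.r_[g[0][:2],.072]-o['tool_pos']))
E
```

```text
9.225 [0.453372   0.3115137  0.21496561] [322.91447641 204.98796916]
[324.54072398 206.78280543] [ 31  32  24  23 442] [0.45647454 0.31423833 0.116     ]
(array([0.4562955 , 0.31421718, 0.11689418]), [np.float64(0.0001264295263675988), np.float64(0.00012642952636751395)])
[ -3.87106555   3.39541715 142.92832663]
```

The dial triangulates to (0.456, 0.314), with its top at 0.117 m. That fits the text's 0.115.

Call:
{"api": "step_arm", "payload": {"plan": [[0.2,-0.13,0.11,0,0,0,0],[0.2,0,0,0.95,0,0,0],[0.2,0,0,0.95,0,0,0],[0.2,0,0,0.95,0,0,0],[0.2,0,0,0.95,0,0,0],[0.2,0,0,0.9,0,0,0],[0.2,0,0,0,0,0,0]], "force": 40}}

```text
clock: 10.15
tool_pos: [0.4587, 0.3162, 0.0773]
ee_rot: [[-0.999, 0.054, -0.003], [0.054, 0.999, -0.001], [0.003, -0.001, -1.0]]
contact_force: [0.4, -0.5, 0.4]
width: 0.603
grasp_force: 0.0
```

Call:
{"api": "step_arm", "payload": {"plan": [[-1,0,0,0,0,0,0],[-1,0,0,0,0,0,0],[-1,0,0,0,0,0,0],[-1,0,0,0,0,0,0]], "force": 40}}

```text
clock: 10.65
tool_pos: [0.4608, 0.3165, 0.0803]
ee_rot: [[-0.999, 0.053, 0.003], [0.053, 0.999, -0.0], [-0.003, 0.0, -1.0]]
contact_force: [0.0, -4.3, 6.6]
width: 0.299
grasp_force: 39.2
```

Call:
{"api": "step_arm", "payload": {"plan": [[-1,0,0,-0.3,0,0,0],[-1,0,0,-0.5,0,0,0],[-1,0,0,-0.8,0,0,0],[-1,0,0,-1,0,0,0],[-1,0,0,-1,0,0,0],[-1,0,0,-1,0,0,0],[-1,0,0,-1,0,0,0],[-1,0,0,0,0,0,0],[-1,0,0,0,0,0,0]]}}

```text
clock: 11.78
tool_pos: [0.4584, 0.3166, 0.2452]
ee_rot: [[-0.999, 0.054, -0.002], [0.054, 0.999, -0.0], [0.002, -0.0, -1.0]]
contact_force: [-0.3, -0.4, -2.4]
width: 0.296
grasp_force: 39.3
```

```bash
python3 - <<'E'
from h import *
import pickle
o=arm.get_obs();c=arm.camera_params('wrist');p,d=arm.capture('wrist');s,sd=arm.capture('side');t,td=arm.capture('top')
pickle.dump((o,c,p,d,s,t),open('w6.pkl','wb'));print(o['clock'],o['tool_pos'],o['ee_rot'],o['contact_force'],o['grasp_force'])
q=proj('side',o['tool_pos']);print(q,proj('top',o['tool_pos']))
u,v=map(int,q);a=cv2.resize(s[v-40:v+35,u-50:u+50,::-1],(400,300),interpolation=2)
b=cv2.resize(p[150:400,160:480,::-1],(400,300))
cv2.imwrite('pics/w6.png',np.hstack([a,b]));print('crop org',u-50,v-40)
E
```

```text
11.775 [0.45844419 0.31656802 0.24521614] [[-9.98563755e-01  5.35444991e-02 -1.84774348e-03]
 [ 5.35449320e-02  9.98565424e-01 -1.85613035e-04]
 [ 1.83515419e-03 -2.84283748e-04 -9.99998276e-01]] [-0.2629835  -0.40859073 -2.3950842 ] 39.28025007247925
[286.70568232 111.83796269] [166.60411406 209.81667997]
crop org 236 71
```

View pics/w6.png

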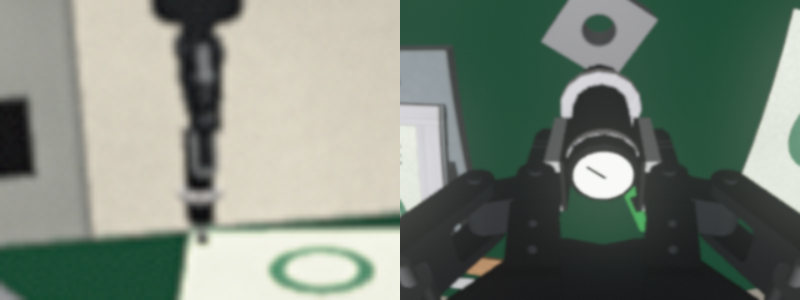

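The gauge is lifted clear and held straight: the dial is at crop (603,175), and in the side view the foot tip is at crop (201,240). I'll go past the mark so the wrist camera looks straight at it.

Call:
{"api": "step_arm", "payload": {"plan": [[-1,-0.72,-0.93,-0.24,0,0,0],[-1,-0.72,-0.93,-0.24,0,0,0],[-1,-0.72,-0.93,-0.24,0,0,0],[-1,-0.72,-0.93,-0.24,0,0,0],[-1,-0.72,-0.93,-0.24,0,0,0],[-1,-0.72,-0.93,-0.24,0,0,0],[-1,-0.72,-0.93,-0.24,0,0,0],[-1,-0.72,-0.93,-0.24,0,0,0],[-1,-0.72,-0.93,-0.24,0,0,0],[-1,-0.72,-0.93,-0.24,0,0,0],[-1,-0.72,-0.93,-0.24,0,0,0],[-1,-0.72,-0.93,-0.24,0,0,0],[-1,0,0,0,0,0,0],[-1,0,0,0,0,0,0]]}}

```text
clock: 13.68
tool_pos: [0.6996, -0.0312, 0.3312]
ee_rot: [[-0.999, 0.054, -0.002], [0.054, 0.999, 0.001], [0.002, 0.001, -1.0]]
contact_force: [0.7, 0.6, -1.7]
width: 0.291
grasp_force: 39.4
```

```bash
python3 - <<'E'
from h import *
import pickle
o=arm.get_obs();c=arm.camera_params('wrist');p,d=arm.capture('wrist')
pickle.dump((o,c,p,d),open('w7.pkl','wb'));print(o['clock'],o['tool_pos'],o['contact_force'])
q=proj('wrist',[.63,-.036,.073],c);print('expected mark px',q)
b,s=blob(p,322,296,25,190);e,dr=ray('wrist',*b,c);R=o['ee_rot'];e=R.T@(e-o['tool_pos']);dr=R.T@dr
print('dial',b,s,'tool xyz',1e3*(e+dr*(-.036-e[2])/dr[2]))
cv2.imwrite('pics/w7.png',p[:,:,::-1])
E
```

```text
13.675 [ 0.69961402 -0.03115685  0.33123464] [ 0.66158823  0.59349589 -1.69579047]
expected mark px [313.97810915 111.53858063]
dial [322.31700074 295.69636229] [   2    6   47   38 1347] tool xyz [  4.63117272   1.11379207 -36.        ]
```

View pics/w7.png

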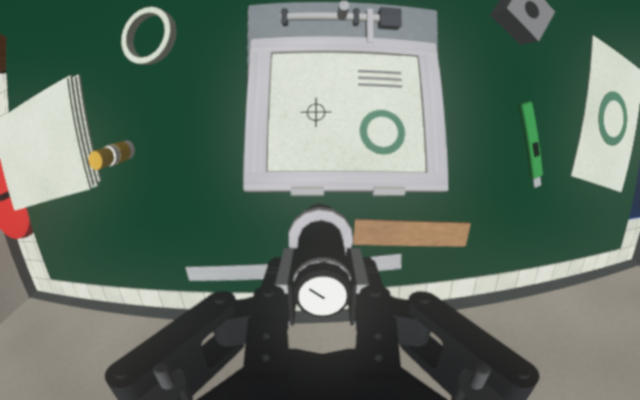

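The wrist view shows the mark at about (316,112), clear and unobstructed, with the bolt knob beside its guide at (344,12) and the dial in hand at (322,296). I've viewed 11 pictures, one over the limit of 10, so from here I'll use numbers only.

```bash
cat > m.py <<'E'
from h import *
import pickle
def mark(p,u,v,r):
    g=cv2.cvtColor(p,cv2.COLOR_RGB2GRAY)[v-r:v+r+1,u-r:u+r+1].astype(float)
    w=np.clip(np.median(g)-12-g,0,None);Y,X=np.mgrid[-r:r+1,-r:r+1]
    return np.array([u+(w*X).sum()/w.sum(),v+(w*Y).sum()/w.sum()])
E
python3 - <<'E'
from m import *
o,c,p,d=pickle.load(open('w7.pkl','rb'));o1,c1,p1,_=pickle.load(open('w1.pkl','rb'))
a=mark(p,316,112,19);b=mark(p1,158,296,14);t=np.load('top0.npz')['p'];tp=mark(t,325,152,10);print(a,b,tp)
print('w7+w1',cross(ray('wrist',*a,c),ray('wrist',*b,c1)))
print('w7+top',cross(ray('wrist',*a,c),ray('top',*tp)))
# board plane from depth
pts=[]
for v in range(60,165,3):
  for u in range(280,415,3):
    e,q=ray('wrist',u,v,c);z=d[v,u]
    if z>0: pts.append(e+q*z/(q@c['orientation'][:,2]))
pts=np.array(pts);m=pts.mean(0)
for _ in range(3):
    n=np.linalg.svd(pts-pts.mean(0),full_matrices=False)[2][2];n*=np.sign(n[2]);m=pts.mean(0)
    k=abs((pts-m)@n)<.004;pts=pts[k]
print('normal',n,'tilt',np.degrees(np.arccos(n[2])),'dir',np.degrees(np.arctan2(n[1],-n[0])),k.mean())
e,q=ray('wrist',*a,c);print('mark on depth plane',e+q*((m-e)@n)/(q@n))
# plane of bed lines: frame edges in w7 for yaw
print('z.073',plane('wrist',*a,.073,c))
E
```

```text
[315.45570487 111.92305059] [165.55083432 303.51098751] [324.78733927 152.19436202]
w7+w1 (array([ 0.63729192, -0.02705272,  0.07712192]), [np.float64(0.009772071488416354), np.float64(0.009772071488416363)])
w7+top (array([ 0.63090336, -0.03541405,  0.06208119]), [np.float64(0.001049969816192945), np.float64(0.0010499698161929522)])
normal [-0.342495    0.01720602  0.93936209] tilt 20.055298494882464 dir 2.875967408060939 1.0
mark on depth plane [ 0.63061163 -0.03414788  0.07286125]
z.073 [ 0.63060744 -0.03414509  0.073     ]
```

```bash
cat > go.py <<'E'
import sys
from m import *
from scipy.spatial.transform import Rotation as Ro
M=np.array([.6306,-.0343,.073]);n=np.array([-.3418,.0185,.9396]);n/=np.linalg.norm(n)
tip=np.array([.0046,.0011,.068])
def tgt(h,R=None):
    z=-n;x=np.array([-.9986,.0535,0]);x-=z*(x@z);x/=np.linalg.norm(x)
    Rt=np.c_[x,np.cross(z,x),z];return Rt,M+n*h-Rt@tip
def err(h):
    o=arm.get_obs();R=o['ee_rot'];Rt,p=tgt(h)
    print(round(o['clock'],2),'shift mm',(1e3*R.T@(p-o['tool_pos'])).round(1),'rot deg',np.degrees(Ro.from_matrix(R.T@Rt).as_rotvec()).round(2),'F tool',(R.T@o['contact_force']).round(2))
    print('tip rel mark (tool axes) mm',(1e3*Rt.T@(o['tool_pos']+R@tip-M)).round(1))
if __name__=='__main__':err(float(sys.argv[1]))
E
python3 go.py .03; python3 - <<'E'
from m import *
o,c,p,d=pickle.load(open('w7.pkl','rb'));R=o['ee_rot'];W=lambda a:o['tool_pos']+R@(np.array(a)/1e3)
for z in(18,24):
  a=np.linspace(0,2*np.pi,73);q=np.array([proj('wrist',W([4.6+19*np.cos(t),1.1+19*np.sin(t),z]),c) for t in a]);print(z,'pred u',q[:,0].min(),q[:,0].max(),'v',q[:,1].min(),q[:,1].max())
g=cv2.cvtColor(p,cv2.COLOR_RGB2HSV);m=((g[...,1]<60)&(g[...,2]>120)).astype(np.uint8);m[:195]=0;m[252:]=0;m[:,:280]=0;m[:,353:]=0
for v in range(200,250,4):
  x=np.where(m[v])[0];print(v,(x.min(),x.max(),len(x)) if len(x) else '',end='; ')
print(g[198:214:2,321].tolist())
E
```

```text
13.72 shift mm [ 97.5  -8.4 165.1] rot deg [ 5.000e-02 -2.013e+01  2.000e-02] F tool [-0.23 -0.25  1.23]
tip rel mark (tool axes) mm [-125.3    8.3 -157.2]
18 pred u 289.00189616343107 355.11999508642475 v 209.06994655662643 268.6764359414838
24 pred u 289.9747357918465 354.1131543492464 v 205.4768052496635 263.7007684150565
200 ; 204 ; 208 ; 212 (np.int64(306), np.int64(334), 29); 216 (np.int64(300), np.int64(341), 42); 220 (np.int64(295), np.int64(345), 50); 224 (np.int64(292), np.int64(348), 31); 228 (np.int64(290), np.int64(350), 26); 232 (np.int64(289), np.int64(351), 23); 236 (np.int64(288), np.int64(352), 22); 240 (np.int64(288), np.int64(352), 20); 244 (np.int64(289), np.int64(352), 19); 248 (np.int64(292), np.int64(347), 4); [[73, 79, 87], [73, 82, 87], [73, 77, 83], [70, 35, 65], [45, 8, 66], [15, 5, 98], [135, 3, 154], [128, 5, 196]]
```

Call:
{"api": "step_arm", "payload": {"plan": [[-1,0.54,-0.05,0.9,0,0,0],[-1,0.54,-0.05,0.9,0,0,0],[-1,0.54,-0.05,0.9,0,0,0],[-1,0.54,-0.05,0.9,0,0,0],[-1,0.54,-0.04,0.9,0,0,0],[-1,0.54,-0.04,0.9,0,0,0],[-1,0,0,0,0,-1,0],[-1,0,0,0,0,-1,0],[-1,0,0,0,0,-1,0],[-1,0,0,0,0,-1,0],[-1,0,0,0,0,-1,0],[-1,0,0,0,0,0,0],[-1,0,0,0,0,0,0],[-1,0,0,0,0,0,0]]}}

```text
clock: 15.48
tool_pos: [0.603, -0.0347, 0.171]
ee_rot: [[-0.938, 0.053, 0.342], [0.05, 0.999, -0.018], [-0.342, -0.0, -0.94]]
contact_force: [0.2, -1.4, -1.9]
width: 0.291
grasp_force: 39.5
```

```bash
sed -i 's/tip=np.array.*/tip=np.array([.0050,.0005,.068])/' go.py; python3 go.py .03
```

```text
15.47 shift mm [2.7 1.4 3.5] rot deg [ 0.01 -0.02  0.01] F tool [ 0.4  -1.35  1.89]
tip rel mark (tool axes) mm [ -2.7  -1.3 -33.5]
```

Call:
{"api": "step_arm", "payload": {"plan": [[-1,0.09,0.05,0.3,0,0,0],[-1,0,0,0.25,0,0,0],[-1,0,0,0.22,0,0,0],[-1,0,0,0,0,0,0],[-1,0,0,0,0,0,0],[-1,0,0,0,0,0,0],[-1,0,0,0,0,0,0]]}}

```text
clock: 16.35
tool_pos: [0.6082, -0.0337, 0.1484]
ee_rot: [[-0.938, 0.054, 0.342], [0.05, 0.999, -0.019], [-0.343, -0.0, -0.94]]
contact_force: [-0.3, -0.5, -2.1]
width: 0.296
grasp_force: 39.5
```

```bash
python3 - <<'E'
from go import *
err(.005)
o=arm.get_obs();R=o['ee_rot'];c=arm.camera_params('wrist');p,d=arm.capture('wrist');s,_=arm.capture('side');t,_=arm.capture('top')
pickle.dump((o,c,p,d,s,t),open('w8.pkl','wb'))
b,_=blob(p,322,296,25,190);e,dr=ray('wrist',*b,c);e=R.T@(e-o['tool_pos']);dr=R.T@dr;print('dial tool',1e3*(e+dr*(-.036-e[2])/dr[2]))
# side view: rows of dark pixels near tip
T=o['tool_pos']+R@tip;q=proj('side',T);mk=proj('side',M);print('tip px',q,'mark px',mk)
a=[proj('side',T+n*k)for k in(.02,.044,.05)];print(a)
u,v=np.round(q).astype(int);g=cv2.cvtColor(s,cv2.COLOR_RGB2GRAY);print(g[v-10:v+11,u-12:u+14])
E
```

```text
16.35 shift mm [-0.3  0.1  5.5] rot deg [-0.    0.01 -0.01] F tool [ 1.01 -0.55  1.92]
tip rel mark (tool axes) mm [  0.2  -0.1 -10.5]Traceback (most recent call last):
  File "<stdin>", line 5, in <module>
  File "h.py", line 24, in blob
    i=1+np.argmin(np.hypot(*(c[1:]-r).T)+1000*(s[1:,4]<4)); return c[i]+[u-r,v-r],s[i]
        ~~~~~~~~~^^^^^^^^^^^^^^^^^^^^^^^^^^^^^^^^^^^^^^^^^
    return _wrapfunc(a, 'argmin', axis=axis, out=out, **kwds)
    return bound(*args, **kwds)
ValueError: attempt to get argmin of an empty sequence
```

```bash
python3 - <<'E'
from go import *
o,c,p,d,s,t=pickle.load(open('w8.pkl','rb'));R=o['ee_rot']
g=cv2.cvtColor(p,cv2.COLOR_RGB2GRAY);print(g[296,290:356:3])
b,st=blob(p,322,296,30,int(g[292:300,316:320].max())-30);e,dr=ray('wrist',*b,c);e=R.T@(e-o['tool_pos']);dr=R.T@dr;print('dial tool',b,st,1e3*(e+dr*(-.036-e[2])/dr[2]))
T=o['tool_pos']+R@tip;q=proj('side',T);mk=proj('side',M);print('tip px',q,'mark px',mk)
print([proj('side',T+n*k).round(1)for k in(.02,.044,.05)])
u,v=np.round(q).astype(int);g=cv2.cvtColor(s,cv2.COLOR_RGB2GRAY);np.set_printoptions(linewidth=200);print(u,v);print(g[v-16:v+12,u-13:u+14])
E
```

```text
[ 44  38  44 146 187 186 186 186 184 155  87 130 183 186 186 186 186 185
 179  71  39  45]
dial tool [322.4528754 295.6629393] [   8   12   46   36 1252] [  4.75641434   1.14908258 -36.        ]
tip px [361.86130321 203.13699051] mark px [362.87685878 205.7033284 ]
[array([360. , 198.1]), array([357.8, 191.9]), array([357.2, 190.3])]
362 203
[[237 234 201 122  62  83  94  70  46  47  56  90 150 208 233 237 238 237 238 238 222 165 135 172 221 233 232]
 [237 236 223 157  83  75  96  83  65  62  66  88 143 203 230 236 238 238 237 231 202 153 150 192 227 234 232]
 [236 238 232 189 110  66  84  85  72  63  59  69 120 185 224 232 237 237 231 208 170 151 176 217 232 233 232]
 [237 238 235 206 130  59  57  64  55  44  35  52 112 177 212 223 229 228 207 173 156 175 214 230 235 234 232]
 [237 238 235 211 146  72  32  30  30  24  36  75 137 186 202 196 200 193 173 165 183 214 232 236 235 233 233]
 [237 238 235 220 171 108  53  37  44  57  83 127 174 197 190 172 169 174 181 196 220 232 236 235 234 234 234]
 [238 239 235 222 192 152 115 102 110 121 141 171 191 187 177 175 187 206 219 227 234 237 
[... 1652 characters left out ...]
 235 236 235 236 235 235 235 235]
 [239 238 238 237 236 236 235 232 224 223 224 217 215 208 193 193 222 232 234 235 235 234 235 235 235 235 236]
 [238 238 239 237 236 235 236 235 234 235 236 234 233 231 226 223 230 234 235 234 235 234 235 235 235 236 236]
 [238 238 238 237 236 235 236 236 237 238 237 237 237 237 234 234 235 234 234 234 234 235 235 235 236 236 236]
 [237 237 237 237 236 236 236 237 237 237 237 235 237 237 237 235 234 235 235 233 234 235 235 235 234 236 235]
 [236 236 237 237 237 236 236 236 237 237 236 236 236 236 236 235 235 234 234 232 233 234 233 233 234 233 232]
 [237 237 237 237 237 236 236 236 236 236 235 236 236 236 236 236 235 234 233 232 232 233 231 227 226 227 225]]
```

```bash
python3 - <<'E'
from go import *
s=np.load('side0.npz')['p'];np.set_printoptions(linewidth=200)
print('side mark',[mark(s,363,206,r).round(2) for r in(9,10)],'pred',proj('side',M))
t=np.load('top0.npz')['p'];print('top mark',mark(t,325,152,10),'pred',proj('top',M))
g=cv2.cvtColor(pickle.load(open('w8.pkl','rb'))[4],cv2.COLOR_RGB2GRAY).astype(float)
k=235-g[201:206,356:367].clip(0,235);print('foot cols by row',[(k[i]*np.arange(356,367)).sum()/k[i].sum() for i in range(5)])
# px shift per mm
print(proj('side',M+np.array([.001,0,0]))-proj('side',M),proj('side',M+np.array([0,.001,0]))-proj('side',M))
E
```

```text
side mark [array([362.6 , 206.31]), array([362.71, 206.42])] pred [362.87685878 205.7033284 ]
top mark [324.78733927 152.19436202] pred [324.0456017  151.19652384]
foot cols by row [np.float64(360.37462686567164), np.float64(361.3776371308017), np.float64(362.22545454545457), np.float64(362.60371517027863), np.float64(362.55148342059334)]
[ 0.32079416 -0.03866289] [-0.1005986  -0.18835529]
```

Call:
{"api": "step_arm", "payload": {"plan": [[-1,0.02,-0.02,0.13,0,0,0],[-1,0,0,0.13,0,0,0],[-1,0,0,0,0,0,0],[-1,0,0,0,0,0,0]]}}

```text
clock: 17.0
tool_pos: [0.6101, -0.0343, 0.1404]
ee_rot: [[-0.938, 0.054, 0.341], [0.05, 0.999, -0.018], [-0.342, 0.0, -0.94]]
contact_force: [0.3, 0.3, -1.7]
width: 0.295
grasp_force: 39.5
```

```bash
python3 go.py 0
```

```text
17.0 shift mm [-1.1  0.6  2.4] rot deg [ 0.01 -0.02 -0.02] F tool [0.3  0.3  1.68]
tip rel mark (tool axes) mm [ 1.1 -0.6 -2.4]
```

Call:
{"api": "step_arm", "payload": {"plan": [[-1,0,0,0.05,0,0,0],[-1,0,0,0,0,0,0],[-1,0,0,0,0,0,0]]}}

```text
clock: 17.38
tool_pos: [0.6108, -0.0344, 0.1394]
ee_rot: [[-0.938, 0.054, 0.342], [0.05, 0.999, -0.018], [-0.342, -0.0, -0.94]]
contact_force: [-0.7, 0.1, -0.5]
width: 0.299
grasp_force: 39.5
```

```bash
python3 go.py 0
```

```text
17.38 shift mm [-0.8  0.6  1.2] rot deg [ 0.    0.01 -0.01] F tool [0.81 0.02 0.25]
tip rel mark (tool axes) mm [ 0.8 -0.6 -1.2]
```

Call:
{"api": "step_arm", "payload": {"plan": [[-1,0,0,0.05,0,0,0],[-1,0,0,0,0,0,0],[-1,0,0,0,0,0,0]]}}

```text
clock: 17.75
tool_pos: [0.6113, -0.0344, 0.1379]
ee_rot: [[-0.938, 0.054, 0.342], [0.05, 0.999, -0.019], [-0.342, -0.0, -0.94]]
contact_force: [-0.1, -0.7, -0.6]
width: 0.294
grasp_force: 39.5
```

```bash
python3 go.py 0
```

```text
17.75 shift mm [-0.9  0.7 -0.5] rot deg [-0.    0.   -0.01] F tool [ 0.3  -0.71  0.55]
tip rel mark (tool axes) mm [ 0.9 -0.7  0.5]
```

```bash
cat > av.py <<'E'
from go import *
F=[];P=[]
for i in range(10):
    arm.capture('top');o=arm.get_obs();R=o['ee_rot'];F.append(R.T@o['contact_force']);P.append(1e3*tgt(0)[0].T@(o['tool_pos']+R@tip-M))
print(o['clock'],'F',np.mean(F,0).round(2),np.std(F,0).round(2),'tip',np.mean(P,0).round(2),np.std(P,0).round(2))
E
python3 av.py
```

```text
18.25 F [ 0.24 -0.4  -0.03] [0.38 0.36 0.4 ] tip [ 0.97 -0.65  0.47] [0.03 0.01 0.02]
```

Call:
{"api": "step_arm", "payload": {"plan": [[-1,0,0,0.05,0,0,0],[-1,0,0,0.05,0,0,0],[-1,0,0,0,0,0,0],[-1,0,0,0,0,0,0]]}}

```text
clock: 18.75
tool_pos: [0.6123, -0.0345, 0.135]
ee_rot: [[-0.938, 0.054, 0.342], [0.05, 0.999, -0.019], [-0.342, -0.0, -0.94]]
contact_force: [-0.4, -0.8, 1.9]
width: 0.29
grasp_force: 39.8
```

```bash
python3 av.py
```

```text
19.25 F [-0.17 -1.12 -1.45] [0.38 0.39 0.33] tip [ 1.03 -0.67  3.49] [0.02 0.01 0.02]
```

Call:
{"api": "step_arm", "payload": {"plan": [[-1,0,0,0.013,0,0,0],[-1,0,0,0,0,0,0],[-1,0,0,0,0,0,0]]}}

```text
clock: 19.62
tool_pos: [0.6123, -0.0345, 0.1346]
ee_rot: [[-0.938, 0.054, 0.342], [0.05, 0.999, -0.018], [-0.342, -0.0, -0.94]]
contact_force: [-0.3, -1.3, 1.3]
width: 0.293
grasp_force: 39.9
```

```bash
python3 av.py; python3 - <<'E'
from go import *
o=arm.get_obs();R=o['ee_rot'];c=arm.camera_params('wrist');p,_=arm.capture('wrist');s,_=arm.capture('side');np.set_printoptions(linewidth=200)
b,st=blob(p,322,296,30,155);e,dr=ray('wrist',*b,c);e=R.T@(e-o['tool_pos']);dr=R.T@dr;print('dial tool',b,1e3*(e+dr*(-.036-e[2])/dr[2]),proj('side',o['tool_pos']+R@tip))
g=cv2.cvtColor(s,cv2.COLOR_RGB2GRAY);print(g[190:216,349:376])
g0=cv2.cvtColor(np.load('side0.npz')['p'],cv2.COLOR_RGB2GRAY);print(g0[194:216,349:376])
E
```

```text
20.125 F [-0.14 -1.34 -1.51] [0.29 0.55 0.29] tip [ 1.07 -0.64  3.92] [0.01 0.01 0.01]
dial tool [322.36348818 295.63895681] [  4.77507073   1.09183434 -36.        ] [362.94054985 206.92289904]
[[237 238 233 194 117  71  93  96  66  40  37  48  84 146 207 233 233 227 206 173 155 175 212 230 235 234 232]
 [237 238 238 219 145  74  83  99  78  50  49  59  84 137 196 221 213 193 173 165 183 215 231 235 234 233 233]
 [238 239 239 231 170  90  73  96  84  64  69  76  83 128 182 201 185 174 181 198 220 233 236 236 234 234 232]
 [238 240 241 236 198 119  65  80  81  69  72  72  67 105 164 194 192 201 217 228 234 236 236 235 234 233 232]
 [238 240 241 240 223 151  75  56  61  55  49  44  42  89 154 197 209 224 233 237 236 236 235 235 234 233 233]
 [238 239 239 240 231 181 105  44  29  29  26  29  58 109 164 197 210 228 236 236 237 236 235 234 234 233 233]
 [238 237 237 237 231 200 136  73  42  45  55  76 113 152 180 193 209 231 237 237 236 235 235 233 233 233 233]
 [237 237 236 234 227 210 172 128 107 110 120 138 166 182 181 179 204 232 238 237 235 235 234 234 234 232 232]
 [237 237 236 232 
[... 3723 characters left out ...]
 235 234 234 234 234 235 235 236]
 [238 238 238 237 236 235 235 234 234 236 236 234 233 230 226 222 230 235 234 234 233 234 235 235 236 236 236]
 [237 237 237 238 236 235 235 236 237 237 237 237 236 237 234 233 234 235 234 233 234 234 235 235 235 236 235]
 [236 237 237 236 236 235 236 236 237 237 237 236 236 236 236 235 235 234 234 233 234 234 234 235 235 235 235]
 [237 235 236 237 236 236 235 236 237 236 236 235 236 236 236 235 235 234 232 233 233 234 233 232 233 233 231]
 [236 237 236 236 237 236 236 237 236 236 235 236 236 236 235 235 234 233 233 232 232 232 231 227 227 225 225]
 [237 237 237 236 236 236 236 235 235 235 234 235 235 236 235 235 235 235 235 231 226 227 225 220 220 219 218]]
```

The side view agrees. The foot's contact end is at about (362.8,206.5) and the mark was at (362.6,206.3), less than 1 mm apart. The net push is about 3.1 N, roughly half way in, and the gauge is square to the board within 0.1°. Handing in.

```bash
python3 -c "
from rig import arm
print(arm.hand_in())"
```

```text
the job is handed in; nothing more can be done
None
```

The job is handed in at about 20 s: the bolt is home (about 40 mm by the images), and the gripper holds the gauge square on the mark, within about 1 mm of centre and with the foot about half way in (about 3.1 N); I viewed 11 pictures, one over the limit of 10.

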